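# Brace the jar with a bench dog and unscrew its cap

## Task

Pull the wooden bench dog (the round peg) up out of its rack and drop it fully into the empty hole of the brace board, in front of the jar's square foot, so that the jar cannot turn. Then unscrew the jar's tight cap anticlockwise, a little over a fifth of a turn, until its threads let go, and lift it just clear of the jar. Finish while still holding the cap level and straight above the mouth, two or three centimetres higher than it sat; the jar stays standing braced on the board, and the other things on the bench are left alone.

Things in the scene. Friction and masses are not known exactly. Their poses are not given: they have to be found in the camera images.
- dog_rack: Low wooden block fixed to the bench, 60 x 100 x 50 mm high (x, y, z), with a row of three holes along its y axis at y = -30, 0 and +30 mm, each 20 mm wide and 40 mm deep. Origin: centre of the underside; z up. Stands to the robot's right. The dog stands in the hole at y = +30; the others are empty.
- bench_dog: Bench dog: plain round light-wood peg, 17 mm diameter, 100 mm long, 40 g, with two thin dark bands near its top. Origin: centre of its lower end; z runs along it to its top. It stands loose and upright in the rack with its upper 60 mm showing. It may lean a little in its 20 mm hole.
- brace_board: Plywood board screwed to the bench, 150 x 140 x 30 mm high (x, y, z); origin: centre of the underside, z up. Two wooden stop strips, 14 mm high: on its far edge (inner face x = +59 mm, y 11 to 47), on its left edge (inner face y = +47 mm, x -36 to -6). The jar's foot stands against them at board (8, -4) mm, axes parallel, with 1 mm of play. One dog hole near the front left corner.
- dog_hole (a point): Mouth of the dog hole in the brace board: board point (-52, 38, 30) mm, level with the board's top. 19 mm wide with a 3 mm chamfer, straight through the 30 mm board to the bench; axes as the board's. A dog in it shows its upper 70 mm and stands about 1.5 mm from the front edge of the jar's foot.
- jar: Clear round glass jar of wooden plugs, 62 mm diameter, fixed on a square wooden foot 100 x 100 x 14 mm; 0.6 kg, loose. Origin: centre of the foot's underside, on the board's top; z up. Glass shoulder from z = 58 in to a 41 mm neck at z = 68; rim at z = 88. Undogged, it turns and slides along with the cap; with the dog in it may still turn about 0.1 rad before it is braced.
- cap: Plain ribbed metal cap, 60 mm over its ribs, 18 mm high, 50 g, loose. Origin: centre of its lower rim; z up. Screwed on, it is at jar (0, 0, 74) mm: rim 104, top 122 mm above the bench (a dog in the hole reaches 100, the glass shoulder 88). Turned 60 degrees (1.05 rad) anticlockwise from above on the jar, its two lugs are free and it lifts off; they catch again past 2.5 rad. It does not climb.
- seal_turn (a joint): Turning of the cap on the jar, rad: the stiff sealing plug in the mouth that turns with the cap by a bar 4 mm deep and stays in the jar. 0 = tight; grows anticlockwise seen from above; lags the cap by up to 0.1. Needs about 0.3 N m all the way. At 1.05 and more the threads are free. Stops at 2.0.
- spare_jar: Bystander: glass jar with a screw lid, 67 mm wide, 85 mm high, near the tool chest; not the one to open. Origin: centre of the underside.
- long_screwdriver: Bystander: screwdriver, 229 mm long, lying along the bench's front edge. Origin: its middle, underside.
- pencil: Bystander: pencil, 160 mm long, lying near the front edge. Origin: its middle, underside.
- tape_measure: Bystander: tape measure, 37 x 88 x 64 mm, front left. Origin: its middle, underside.
- offcut: Bystander: flat wood offcut, 55 x 110 x 22 mm, lying right of the rack. Origin: its middle, underside.
Things that resemble listed ones, but are neither listed nor needed, are in the scene too. Several things have the shape of the bench_dog; the one meant has the colours described above.

How it is judged:
By the outcome, as a careful person would: the job done as asked, in the order asked, and still so for the second after the job is handed in, while the arm keeps its last pose, push and grip.
It also fails if it takes over 51 s, if anything falls off the work surface, if the arm or the gripper's body presses on something with over 40 N, if the wrist force passes 120 N, or if a joint passes its speed limit or range.

## Robot

A 6-joint arm with a two-finger parallel gripper is mounted at the origin on a cart in front of the work surface, level with it; the furniture and walls round the work are solid. World frame = base frame: x ahead of the robot, y to its left, z up, the work surface at z = 0. Lengths are in m, angles in rad, forces in N, time in s.
With the tool pointing down it reaches from about 0.4 to 0.825 m from the base axis. Payload 7 kg.
Tool frame: the origin (TCP) lies between the finger pads; the fingertips stand 25 mm ahead of it and the grasp point (between the pads) lies 6 mm ahead of it; z points along the fingers, y is the line along which they close (so a half turn about z gives the same grasp; the last joint's range is limited). The gripper opens to 88 mm and grips with 3 to 60 N. Pads are 19 mm wide; open, the fingers measure 130 mm over their backs; the gripper's body (78 mm by 193 mm) begins 47 mm behind the grasp point.
Start: joints at [1.472, 0.359, 0.012, 0, -1.224, -0.288], TCP at [0.255, 0.625, 0.252] pointing down, gripper open.
Joint ranges: [-3.07, 3.07], [-1.43, 2.12], [-1.02, 1.25], [-3.03, 1.67], [-3.05, -0], [-3.03, 3.03]. Speed limits (rad/s): [2.39, 2.39, 3.01, 3.14, 3.14, 3.14].

## Interface

Orientations are given as a unit quaternion [w, x, y, z].
In Python, from rig import robot gives the robot as it stands.
- The arm moves only by the tool servo_tool, never from a script. Its argument "commands" is a list of rows, each a list of 3 entries, a list of its own where there are three numbers: the gripper command: -1 is shut, 1 is fully open, values between are in proportion, then the shift along the tool's x, y, z in cm, then the turn about the tool's z in rad. In form: [[jaw, [x, y, z], turn], ...]. A call has exactly 10 rows; each row is the pose to reach, as a shift and turn from the pose commanded when the call began, along the tool's axes at that moment; what a row does not reach only later rows make up. A row lasts 1/10 s, in which the tool goes at most 50 mm and 8.59 degrees, less where a joint would pass 70% of its speed; a pose out of reach is approached as far as the arm can. A call with a gripper value outside its range is refused whole. The fingers move at their own pace and stop on an object; the grip force is fixed at half the most. Time passes only in rows, so rows that repeat a pose let the fingers close, or fill a call up. It gives the time, the measured TCP pose, the force, the opening and the grip force at its end, in the units of the state.
- robot.get_state(): the state, without advancing time (a new reading comes with each control period).
- robot.snapshot(name): name is "side" or "top" or "wrist"; returns the picture (480x640x3 uint8, red, green, blue); there is no depth.
- robot.get_calibration(name): a dict with "K" (3x3 intrinsics, pixels), "position" and "attitude" of the camera in the world. Camera axes: x right, y down, z forward; pixel columns grow to the right and rows downward; lengths in m; the calibration is good to about 2 mm. The wrist camera is an equidistant fisheye: a pixel r from the principal point sees the ray r / f radians off the axis. A picture is of the moment at which its call begins: read the wrist's pose just before it. get_calibration takes no time and is no camera call; for the wrist camera it gives the pose at the moment of the call.
- robot.finish_job(): hands the job in; it is judged then, once.
The state is a dict: "t": time; "joint_pos": joint angles; "dq": joint speeds; "effort": joint torques, N m; "tool_pos": TCP position; "orientation": TCP orientation; "contact_force": force on the tool from outside, world axes, zero at the start; "moment": the same for the moment, N m; "finger_gap": finger opening in m; "grasp_force": force on a finger pad.
Only numpy, scipy, OpenCV 4.12 (cv2) and the standard library are available. Lean on these libraries where they do the work, as an engineer would, in place of code of your own. Each camera call takes 0.05 s, during which the arm holds its last target. There are 200 camera calls.

## Working session

There is one attempt and no reset: what is moved stays moved. The work goes in short steps, Python scripts to look and compute and a tool call to move; the robot and the scene stay as the last step left them, time stands still between calls to the robot, and variables do not carry over. Pictures are saved under pics/ and viewed, at most 10 in all, crops included, and the job is handed in when it is done.

Besides the shell and the picture viewer there is one more tool, called after "Call:" as name(argument=value, ...), one argument or row to a line, values as JSON. servo_tool: Moves the arm, as the interface text tells. Its arguments: {"type":"object","properties":{"commands":{"type":"array"}},"required":["commands"]}

```bash
mkdir -p pics; ls; python3 - <<'E'
from rig import robot
import cv2,numpy as np
s=robot.get_state()
print({k:np.round(v,3).tolist() for k,v in s.items()})
for n in("side","top","wrist"):
    c=robot.get_calibration(n);print(n,{k:np.round(v,4).tolist() if not isinstance(v,str) else v for k,v in c.items()})
    cv2.imwrite(f"pics/{n}0.png",robot.snapshot(n)[:,:,::-1])
E
```

```text
pics
{'t': 0.0, 'joint_pos': [1.472, 0.359, 0.011, -0.0, -1.224, -0.288], 'dq': [0.001, 0.002, -0.001, 0.0, 0.0, 0.001], 'effort': [0.001, -58.272, 29.306, 6.997, 0.007, -0.0], 'tool_pos': [0.255, 0.625, 0.251], 'orientation': [0.001, 0.981, -0.192, -0.0], 'contact_force': [0.019, -0.365, 0.195], 'moment': [-0.048, -0.001, -0.006], 'grasp_force': 0.0, 'finger_gap': 0.087}
side {'K': [[456.274, 0.0, 316.7008], [0.0, 456.274, 238.2461], [0.0, 0.0, 1.0]], 'position': [0.4482, -0.9744, 0.5854], 'attitude': [-0.4949, 0.8685, -0.0275, 0.0082]}
top {'K': [[597.2292, 0.0, 319.7014], [0.0, 597.2292, 242.8965], [0.0, 0.0, 1.0]], 'position': [0.2004, -0.1678, 1.5751], 'attitude': [0.0628, -0.6987, 0.7093, -0.0686]}
wrist {'K': [[371.6483, 0.0, 314.3242], [0.0, 371.6483, 237.0708], [0.0, 0.0, 1.0]], 'position': [0.3209, 0.5983, 0.3835], 'attitude': [-0.0759, -0.5531, 0.8221, 0.1115]}
```

View pics/top0.png

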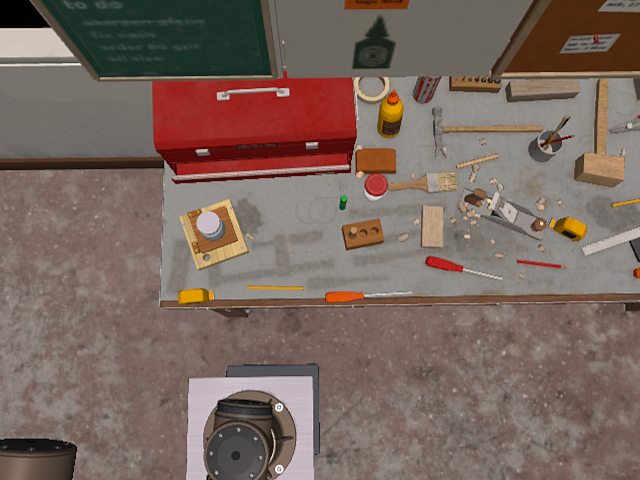

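View pics/side0.png

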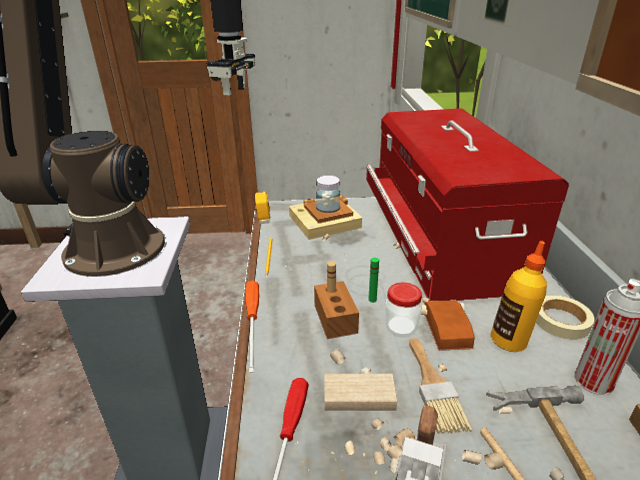

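The top view shows the board at about (214,234), its dog hole at (207,257) and the jar cap at (210,223). The rack is at (363,233) with its light peg at (352,231).

What could be taken for the dog: the light peg in the rack at (352,231) and the green peg standing at (343,202). The side view has the same two at (331,275) and (374,280). I choose the light-wood one with dark bands and check it in a close crop.

```bash
cat > h.py <<'E'
import numpy as np,cv2
from rig import robot
from scipy.spatial.transform import Rotation as R
def rot(q): return R.from_quat(np.roll(q,-1))
def ray(c,px):
    K=c["K"];v=np.array([(px[0]-K[0][2])/K[0][0],(px[1]-K[1][2])/K[1][1]])
    return rot(c["attitude"]).apply([v[0],v[1],1.])
def fray(c,px):
    K=c["K"];v=np.array([px[0]-K[0][2],px[1]-K[1][2]]);r=np.hypot(*v);t=r/K[0][0]
    return rot(c["attitude"]).apply([*(v/max(r,1e-9)*np.sin(t)),np.cos(t)])
def plane(c,px,z,f=ray):
    d=f(c,px);p=np.array(c["position"]);return p+d*(z-p[2])/d[2]
def proj(c,P,fish=False):
    v=rot(c["attitude"]).inv().apply(np.array(P)-c["position"]);K=c["K"]
    if fish:
        n=np.hypot(*v[:2]);t=np.arctan2(n,v[2]);u=v[:2]/max(n,1e-9)*t
    else: u=v[:2]/v[2]
    return np.array([K[0][0]*u[0]+K[0][2],K[1][1]*u[1]+K[1][2]])
E
python3 - <<'E'
from h import *
t=cv2.imread("pics/top0.png");s=cv2.imread("pics/side0.png")
z=lambda i,x,y,w,h,k:cv2.resize(i[y:y+h,x:x+w],None,fx=k,fy=k,interpolation=cv2.INTER_CUBIC)
a=np.vstack([z(t,172,192,80,60,5)[:300],z(t,172,222,80,56,5)[:280]])
a=z(t,174,194,80,80,5);b=z(t,330,190,80,80,5);
c=z(s,280,170,120,60,3.3333)[:200];d=z(s,300,250,120,60,3.3333)[:200]
cv2.imwrite("pics/c1.png",np.vstack([np.hstack([a,b]),np.hstack([c[:, :400],d[:, :400]])]))
ct=robot.get_calibration("top");cs=robot.get_calibration("side")
for n,p,zz in[("dog top",(352,231),.11),("rack",(363,233),.05),("hole",(207,257),.03),("cap",(210,223),.122),("green",(343,202),.1)]:
    print(n,plane(ct,p,zz).round(3))
print("dog side",plane(cs,(331,263),.11).round(3),"cap side",plane(cs,(328,180),.122).round(3))
E
```

```text
dog top [ 0.505 -0.264  0.11 ]
rack [ 0.512 -0.296  0.05 ]
hole [0.458 0.113 0.03 ]
cap [0.528 0.09  0.122]
green [ 0.583 -0.243  0.1  ]
dog side [ 0.508 -0.266  0.11 ] cap side [0.531 0.093 0.122]
```

View pics/c1.png

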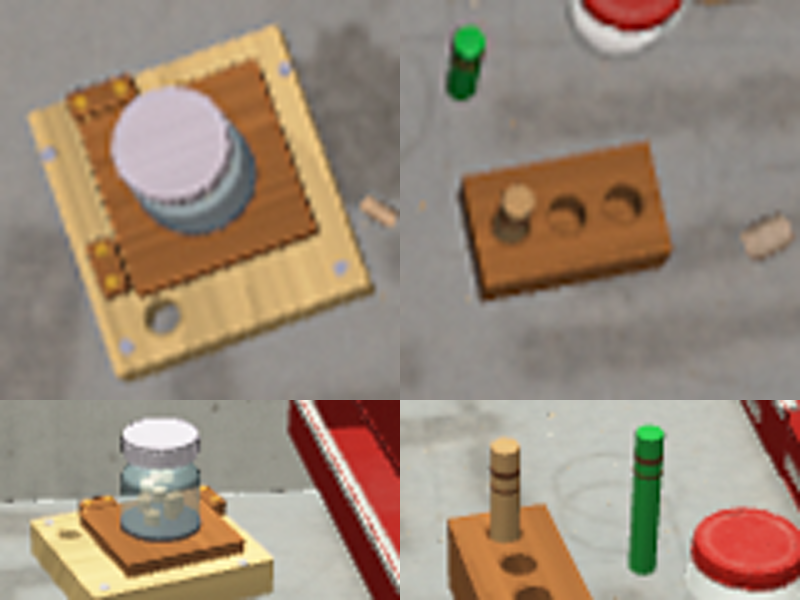

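```bash
python3 - <<'E'
from h import *
ct=robot.get_calibration("top");cs=robot.get_calibration("side")
a=lambda x,y:((x+.5)/5-.5+174,(y+.5)/5-.5+194)
b=lambda x,y:((x-400+.5)/5-.5+330,(y+.5)/5-.5+190)
P=lambda p,z:plane(ct,p,z)[:2]
far_r,far_l,near_r,near_l=P(a(277,27),.03),P(a(28,117),.03),P(a(372,290),.03),P(a(118,373),.03)
print("board corners",np.round([far_r,far_l,near_r,near_l],4).tolist(),np.linalg.norm(far_r-far_l),np.linalg.norm(far_l-near_l))
for u,v in((far_r,far_l),(near_r,near_l)): d=v-u;print("yaw",np.degrees(np.arctan2(-d[0],d[1])))
for u,v in((near_r,far_r),(near_l,far_l)): d=v-u;print("yaw",np.degrees(np.arctan2(d[1],d[0])))
c=np.mean([far_r,far_l,near_r,near_l],0)
hole=P(a(162,317),.03);cap=P(a(170,143),.122)
print("centre",c,"hole",hole,"cap",cap)
for y in np.radians([14,18,20]):
    M=np.array([[np.cos(y),-np.sin(y)],[np.sin(y),np.cos(y)]]);print("pred",np.degrees(y),c+M@[-.052,.038],c+M@[.008,-.004], 'hole-cap',cap+M@[-.06,.042])
print("dog top",P(b(518,194),.11),"holes",P(b(511,226),.05),P(b(566,214),.05),P(b(622,203),.05))
# chest lip left corner
p1,d1=np.array(ct["position"]),ray(ct,(172,181));p2,d2=np.array(cs["position"]),ray(cs,(370,166))
s=np.linalg.lstsq(np.c_[d1,-d2],p2-p1,rcond=None)[0];print("lip",p1+s[0]*d1,p2+s[1]*d2)
E
```

```text
board corners [[0.6138, 0.057], [0.5664, 0.1882], [0.4707, 0.0055], [0.4287, 0.1376]] 0.1395052527118607 0.1467528892364654
yaw 19.85962129196314
yaw 17.64443436750503
yaw 19.804984147360923
yaw 20.1943792147724
centre [0.51992168 0.09709247] hole [0.45797284 0.11524203] cap [0.53035558 0.09611637]
pred 14.0 [0.46027327 0.12138377] [0.52865173 0.09514666] hole-cap [0.46197711 0.12235348]
pred 18.0 [0.4587241  0.11716373] [0.5287662  0.09576038] hole-cap [0.46031347 0.11751973]
pred 20.0 [0.4580609  0.11501574] [0.5288073  0.09606986] hole-cap [0.45960917 0.11506225]
dog top [ 0.5119507  -0.26677004] holes [ 0.50771661 -0.26672771] [ 0.51368872 -0.29559351] [ 0.51913069 -0.3250157 ]
lip [0.64056226 0.18978821 0.11364085] [0.65311663 0.18902297 0.11723492]
```

The crop confirms the banded light-wood peg in the rack at (518,200), and the green one beside it is a decoy. The board yaw is about 20 deg. The measured hole (0.458,0.115) and cap (0.529,0.096) agree with the given board offsets.

```bash
cat >> h.py <<'E'
def go(*pts,turn_to=None):
    s=robot.get_state();r=rot(s["orientation"])
    x=r.apply([1,0,0]);yaw=np.arctan2(x[1],x[0])
    print("t",round(s["t"],2),"tcp",np.round(s["tool_pos"],4),"yaw",round(float(yaw),3),"tilt",r.apply([0,0,1]).round(3))
    for p in pts: print("shift cm",(r.inv().apply(np.array(p)-s["tool_pos"])*100).round(2))
    if turn_to is not None: print("turn",round(-(turn_to-yaw),3))
E
python3 - <<'E'
from h import *
go((.42,.15,.251),(.51,-.267,.19),turn_to=.345)
E
```

```text
t 0.15 tcp [0.2545 0.6248 0.2508] yaw -0.387 tilt [-0.    -0.001 -1.   ]
shift cm [33.24 37.73  0.04]
shift cm [57.31 72.94  6.19]
turn -0.732
```

Call:
servo_tool(
  commands=[
    [1, [33.2, 37.7, 0], -0.73],
    [1, [33.2, 37.7, 0], -0.73],
    [1, [33.2, 37.7, 0], -0.73],
    [1, [33.2, 37.7, 0], -0.73],
    [1, [33.2, 37.7, 0], -0.73],
    [1, [33.2, 37.7, 0], -0.73],
    [1, [33.2, 37.7, 0], -0.73],
    [1, [33.2, 37.7, 0], -0.73],
    [1, [33.2, 37.7, 0], -0.73],
    [1, [33.2, 37.7, 0], -0.73],
  ],
)

```text
t: 1.15
tool_pos: [0.4191, 0.151, 0.2518]
orientation: [-0.0, 0.985, 0.171, 0.0]
contact_force: [1.4, 0.3, 1.0]
finger_gap: 0.088
grasp_force: 0.0
```

Call:
servo_tool(
  commands=[
    [1, [-5.6, 42.3, 0], 0],
    [1, [-5.6, 42.3, 0], 0],
    [1, [-5.6, 42.3, 0], 0],
    [1, [-5.6, 42.3, 0], 0],
    [1, [-5.6, 42.3, 6], 0],
    [1, [-5.6, 42.3, 6], 0],
    [1, [-5.6, 42.3, 6], 0],
    [1, [-5.6, 42.3, 6], 0],
    [1, [-5.6, 42.3, 6], 0],
    [1, [-5.6, 42.3, 6], 0],
  ],
)

```text
t: 2.15
tool_pos: [0.5081, -0.2675, 0.1891]
orientation: [-0.001, 0.986, 0.169, -0.002]
contact_force: [-0.3, -0.3, -0.6]
finger_gap: 0.0877
grasp_force: 0.0
```

```bash
python3 - <<'E'
from h import *
go((.51,-.267,.19))
c=robot.get_calibration("wrist");cv2.imwrite("pics/w1.png",robot.snapshot("wrist")[:,:,::-1])
np.savez("pics/w1.npz",**{k:np.array(c[k]) for k in("K","position","attitude")})
for p in[(.51,-.267,.11),(.508,-.267,.05)]:print(proj(c,p,True).round(0))
E
```

```text
t 2.15 tcp [ 0.5081 -0.2675  0.1891] yaw 0.339 tilt [-0.004  0.    -1.   ]
shift cm [ 0.2   0.02 -0.1 ]
[316. 254.]
[315. 232.]
```

View pics/w1.png

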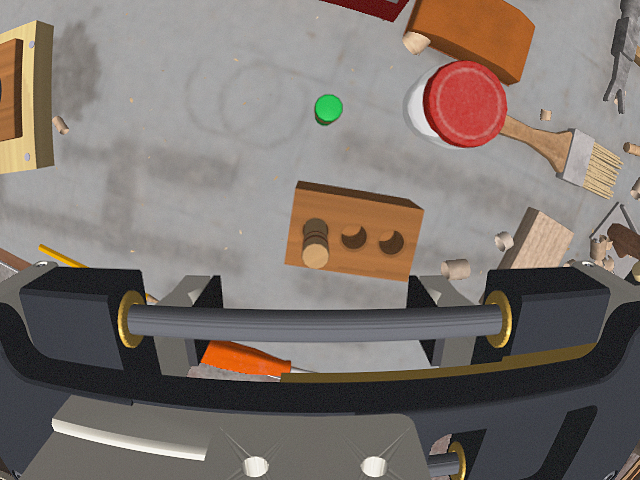

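The dog's top is at (315,255) and the rack hole at about (316,230). Both match the prediction to 1 px, and the dog is nearly upright, so I descend and grip.

Call:
servo_tool(
  commands=[
    [1, [0.15, 0, 3], 0],
    [1, [0.15, 0, 5], 0],
    [1, [0.15, 0, 7], 0],
    [1, [0.15, 0, 8.5], 0],
    [1, [0.15, 0, 8.5], 0],
    [-1, [0.15, 0, 8.5], 0],
    [-1, [0.15, 0, 8.5], 0],
    [-1, [0.15, 0, 8.5], 0],
    [-1, [0.15, 0, 8.5], 0],
    [-1, [0.15, 0, 8.5], 0],
  ],
)

```text
t: 3.2
tool_pos: [0.5103, -0.2638, 0.107]
orientation: [0.0, 0.985, 0.171, 0.0]
contact_force: [0.5, -0.6, 0.2]
finger_gap: 0.0532
grasp_force: 0.0
```

Call:
servo_tool(
  commands=[
    [-1, [0, 0, 0], 0],
    [-1, [0, 0, 0], 0],
    [-1, [0, 0, 0], 0],
    [-1, [0, 0, 0], 0],
    [-1, [0, 0, 0], 0],
    [-1, [0, 0, 0], 0],
    [-1, [0, 0, 0], 0],
    [-1, [0, 0, 0], 0],
    [-1, [0, 0, 0], 0],
    [-1, [0, 0, 0], 0],
  ],
)

```text
t: 4.2
tool_pos: [0.5104, -0.2642, 0.1066]
orientation: [0.0, 0.985, 0.171, 0.0]
contact_force: [1.5, -4.7, -2.8]
finger_gap: 0.0167
grasp_force: 29.8
```

Call:
servo_tool(
  commands=[
    [-1, [0, 0, -1.5], 0],
    [-1, [0, 0, -3.5], 0],
    [-1, [0, 0, -6], 0],
    [-1, [0, 0, -9], 0],
    [-1, [0.5, -2, -9], 0],
    [-1, [1.3, -6, -9], 0],
    [-1, [2.1, -10, -9], 0],
    [-1, [3, -14, -9], 0],
    [-1, [3.8, -18, -9], 0],
    [-1, [4.7, -22, -9], 0],
  ],
)

```text
t: 5.2
tool_pos: [0.4793, -0.0391, 0.1966]
orientation: [-0.0, 0.985, 0.171, -0.0]
contact_force: [0.2, 0.6, -0.6]
finger_gap: 0.0165
grasp_force: 29.8
```

Call:
servo_tool(
  commands=[
    [-1, [0.85, -4, 0], 0],
    [-1, [1.7, -8, 0], 0],
    [-1, [2.4, -11.5, 0], 0],
    [-1, [3, -14, 0], 0],
    [-1, [3.3, -15.5, 0], 0],
    [-1, [3.3, -15.5, 0], 0],
    [-1, [3.3, -15.5, 0], 0],
    [-1, [3.3, -15.5, 0], 0],
    [-1, [3.3, -15.5, 0], 0],
    [-1, [3.3, -15.5, 0], 0],
  ],
)

```text
t: 6.2
tool_pos: [0.4593, 0.1157, 0.1965]
orientation: [0.0, 0.985, 0.17, -0.0]
contact_force: [0.8, -0.1, -0.0]
finger_gap: 0.0164
grasp_force: 29.8
```

```bash
python3 - <<'E'
from h import *
go((.459,.116,.197))
c=robot.get_calibration("wrist");cv2.imwrite("pics/w2.png",robot.snapshot("wrist")[:,:,::-1])
cv2.imwrite("pics/s2.png",robot.snapshot("side")[:,:,::-1]);cv2.imwrite("pics/t2.png",robot.snapshot("top")[:,:,::-1])
np.savez("pics/w2.npz",**{k:np.array(c[k]) for k in("K","position","attitude")})
print(proj(c,(.459,.1155,.03),True).round(0),proj(c,(.529,.096,.122),True).round(0))
T=robot.get_state()["tool_pos"];print("dog bottom",proj(c,np.array(T)-[0,0,.0966],True),proj(robot.get_calibration("side"),np.array(T)-[0,0,.0966]),robot.get_state()["finger_gap"])
E
```

```text
t 6.2 tcp [0.4593 0.1157 0.1965] yaw 0.342 tilt [-0. -0. -1.]
shift cm [-0.02 -0.04 -0.05]
[315. 224.] [390. 161.]
dog bottom [314.74758545 249.1679923 ] [299.94602437 185.22276603] 0.016111322595476756
```

View pics/w2.png

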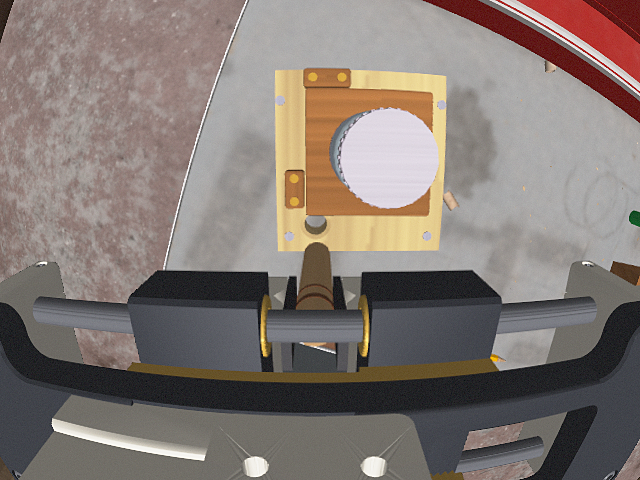

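The hole is at about (316,223), within 1 px of the prediction. The dog's lower end is at about (316,245). I'll check the dog's lower tip and the hole more exactly.

```bash
python3 - <<'E'
from h import *
i=cv2.imread("pics/w2.png");d=np.load("pics/w2.npz");c={k:d[k] for k in d}
T=np.array([.4593,.1157,.1965])
a=np.linspace(0,2*np.pi,60)
circ=lambda o,r:np.array([proj(c,o+[r*np.cos(t),r*np.sin(t),0],True) for t in a])
p=circ(T-[0,0,.0966],.0085);print("pred dog bottom x",p[:,0].min(),p[:,0].max(),"y top",p[:,1].min())
q=circ(np.array([.459,.1155,.03]),.0125);print("pred chamfer",q.min(0),q.max(0))
q2=circ(np.array([.459,.1155,.03]),.0095);print("pred hole",q2.min(0),q2.max(0))
k=6;w=i[205:280,285:350].copy();w=cv2.resize(w,None,fx=8,fy=8,interpolation=cv2.INTER_CUBIC)
for P,col in((p,(0,0,255)),(q,(0,255,0)),(q2,(255,0,0))):
    cv2.polylines(w,[(((P-[285,205])+.5)*8).astype(int)],True,col,1)
cv2.imwrite("pics/c2.png",w)
E
```

```text
pred dog bottom x 301.9817055703105 328.2379148262829 y top 236.6669112316451
pred chamfer [300.01221886 209.70366481] [330.15726549 239.01062861]
pred hole [303.62903417 213.27756402] [326.54312516 235.55488246]
```

View pics/c2.png

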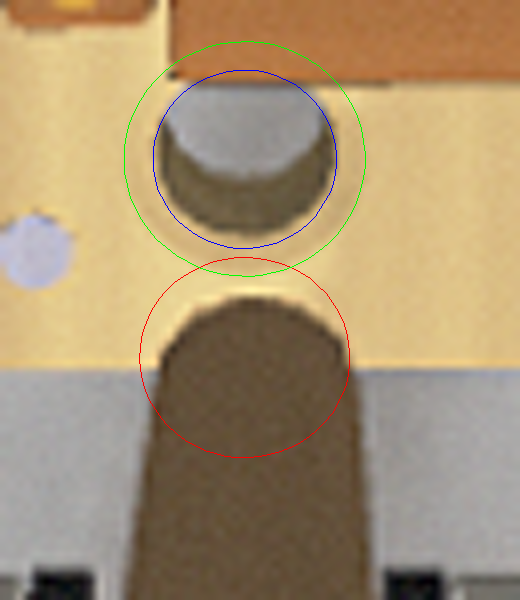

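Call:
servo_tool(
  commands=[
    [-1, [0.15, 0, 1], 0],
    [-1, [0.15, 0, 2.5], 0],
    [-1, [0.15, 0, 4], 0],
    [-1, [0.15, 0, 5.5], 0],
    [-1, [0.15, 0, 6.2], 0],
    [-1, [0.15, 0, 6.2], 0],
    [-1, [0.15, 0, 6.2], 0],
    [-1, [0.15, 0, 6.2], 0],
    [-1, [0.15, 0, 6.2], 0],
    [-1, [0.15, 0, 6.2], 0],
  ],
)

```text
t: 7.35
tool_pos: [0.4609, 0.117, 0.135]
orientation: [-0.0, 0.985, 0.171, 0.0]
contact_force: [0.3, -0.2, -0.7]
finger_gap: 0.0165
grasp_force: 29.8
```

```bash
python3 - <<'E'
from h import *
go((.459,.116,.0966));T=np.array(robot.get_state()["tool_pos"])
c=robot.get_calibration("wrist");i=robot.snapshot("wrist")[:,:,::-1].copy()
a=np.linspace(0,2*np.pi,60)
circ=lambda o,r:np.array([proj(c,o+[r*np.cos(t),r*np.sin(t),0],True) for t in a])
p=circ(T-[0,0,.0966],.007);q=circ(np.array([.4593,.1152,.027]),.0095);q2=circ(np.array([.4593,.1152,.03]),.0125)
lo=np.floor(np.vstack([p,q2]).min(0)-[15,15]).astype(int);hi=np.ceil(np.vstack([p,q2]).max(0)+[15,30]).astype(int)
w=cv2.resize(i[lo[1]:hi[1],lo[0]:hi[0]],None,fx=6,fy=6,interpolation=cv2.INTER_CUBIC)
for P,col in((p,(0,0,255)),(q2,(0,255,0)),(q,(255,0,0))): cv2.polylines(w,[((P-lo+.5)*6).astype(int)],True,col,1)
cv2.imwrite("pics/c3.png",w);print(lo,w.shape,np.ptp(p,0)/14,np.ptp(q,0)/19)
E
```

```text
t 7.35 tcp [0.4609 0.117  0.135 ] yaw 0.343 tilt [ 0.001  0.001 -1.   ]
shift cm [-0.22  0.03  3.84]
[283 215] (492, 408, 3) [1.54476101 1.47453809] [1.47379421 1.40927498]
```

View pics/c3.png

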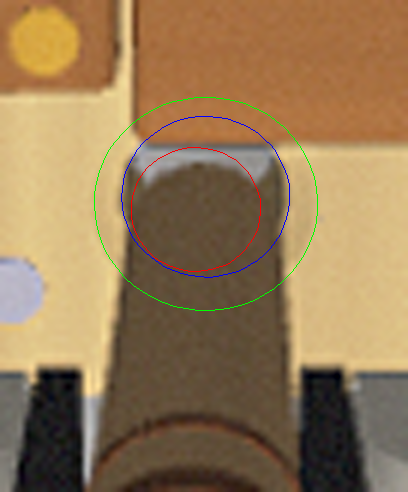

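The dog's lower tip in this crop is at about (203,160). It is centred over the hole to under 1 mm after a small correction. I insert partway and check the force.

Call:
servo_tool(
  commands=[
    [-1, [-0.08, 0.05, 0], 0],
    [-1, [-0.08, 0.05, 0.4], 0],
    [-1, [-0.08, 0.05, 0.7], 0],
    [-1, [-0.08, 0.05, 1], 0],
    [-1, [-0.08, 0.05, 1.3], 0],
    [-1, [-0.08, 0.05, 1.5], 0],
    [-1, [-0.08, 0.05, 1.7], 0],
    [-1, [-0.08, 0.05, 1.9], 0],
    [-1, [-0.08, 0.05, 2], 0],
    [-1, [-0.08, 0.05, 2], 0],
  ],
)

```text
t: 8.4
tool_pos: [0.4601, 0.1161, 0.1144]
orientation: [-0.0, 0.985, 0.171, -0.0]
contact_force: [0.8, 1.2, -0.5]
finger_gap: 0.0165
grasp_force: 29.8
```

Going in freely (bottom about 18 mm above the bench, with low force). Lowering further.

Call:
servo_tool(
  commands=[
    [-1, [0, 0, 0.3], 0],
    [-1, [0, 0, 0.6], 0],
    [-1, [0, 0, 0.9], 0],
    [-1, [0, 0, 1.2], 0],
    [-1, [0, 0, 1.4], 0],
    [-1, [0, 0, 1.5], 0],
    [-1, [0, 0, 1.6], 0],
    [-1, [0, 0, 1.7], 0],
    [-1, [0, 0, 1.75], 0],
    [-1, [0, 0, 1.75], 0],
  ],
)

```text
t: 9.4
tool_pos: [0.4601, 0.1161, 0.097]
orientation: [-0.0, 0.985, 0.171, 0.0]
contact_force: [0.7, 0.4, 0.4]
finger_gap: 0.0163
grasp_force: 29.8
```

Call:
servo_tool(
  commands=[
    [0, [0, 0, 0], 0],
    [0, [0, 0, 0], 0],
    [0, [0, 0, 0], 0],
    [0, [0, 0, 0], 0],
    [0, [0, 0, 0], 0],
    [0, [0, 0, 0], 0],
    [0, [0, 0, -1], 0],
    [0, [0, 0, -3], 0],
    [0, [0, 0, -6], 0],
    [1, [0, 0, -10], 0],
  ],
)

```text
t: 10.4
tool_pos: [0.4592, 0.1155, 0.1977]
orientation: [0.001, 0.985, 0.171, -0.001]
contact_force: [1.5, 0.7, -0.2]
finger_gap: 0.0474
grasp_force: 0.0
```

```bash
python3 - <<'E'
from h import *
go((.5285,.096,.20),(.5285,.096,.119),turn_to=-.70)
s=robot.get_state();print(s["finger_gap"],s["joint_pos"])
c=robot.get_calibration("wrist");i=robot.snapshot("wrist")[:,:,::-1].copy();cv2.imwrite("pics/w4.png",i)
print("dog top pred",proj(c,(.4595,.1155,.1),True),"cap",proj(c,(.5288,.096,.122),True))
# cap by mask: bright lilac-ish disc
h=cv2.cvtColor(i,cv2.COLOR_BGR2HSV);m=((h[...,1]<45)&(h[...,2]>190)).astype(np.uint8)
cs,_=cv2.findContours(m,cv2.RETR_EXTERNAL,cv2.CHAIN_APPROX_NONE)
for k in sorted(cs,key=cv2.contourArea)[-3:]: 
    e=cv2.fitEllipse(k);print(cv2.contourArea(k),e)
    if e[0][1]<260: 
        pts=np.array([plane(c,p,.122,fray)[:2] for p in cv2.convexHull(k)[:,0].astype(float)]);print("cap world",cv2.minEnclosingCircle(pts.astype(np.float32)))
E
```

```text
t 10.4 tcp [0.4592 0.1155 0.1977] yaw 0.343 tilt [-0.002 -0.002 -1.   ]
shift cm [ 5.87  4.17 -0.24]
shift cm [5.89 4.16 7.86]
turn 1.043
0.047372995803432204 [ 6.63260416e-01  7.04526520e-02 -4.94331031e-01 -2.78420506e-04
 -1.00881766e+00  1.25078849e+00]
dog top pred [315.18357614 248.05170256] cap [389.13638116 160.22214864]
944.5 ((569.9169921875, 39.30773162841797), (10.878292083740234, 165.99725341796875), 123.29046630859375)
cap world ((0.6560133695602417, -0.0020870044827461243), 0.06659634411334991)
1299.0 ((112.6170654296875, 438.70208740234375), (12.0204439163208, 189.80685424804688), 102.34725952148438)
7788.5 ((389.6527099609375, 157.607421875), (99.03911590576172, 100.74466705322266), 177.9801025390625)
cap world ((0.5301331281661987, 0.0957312136888504), 0.029837483540177345)
```

View pics/w4.png

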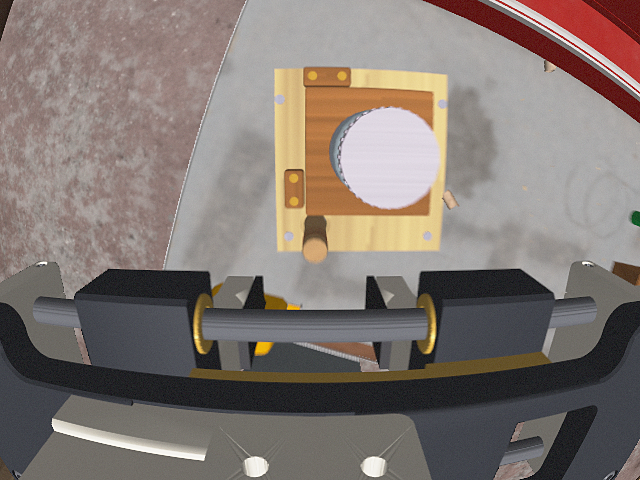

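The dog is seated: its top at (315,247) matches the prediction for 100 mm height. The cap's centre is at (390,158), which gives (0.530,0.0957) with a 29.8 mm radius, as it should be.

Call:
servo_tool(
  commands=[
    [1, [1, 0.7, 0], 0.15],
    [1, [3, 2.1, 0], 0.3],
    [1, [5, 3.5, 0], 0.45],
    [1, [6, 4.25, 0], 0.6],
    [1, [6, 4.25, 0], 0.75],
    [1, [6, 4.25, 0], 0.9],
    [1, [6, 4.25, 0], 1.04],
    [1, [6, 4.25, 0], 1.04],
    [1, [6, 4.25, 0], 1.04],
    [1, [6, 4.25, 0], 1.04],
  ],
)

```text
t: 11.45
tool_pos: [0.5309, 0.0963, 0.1973]
orientation: [-0.0, 0.94, -0.34, 0.0]
contact_force: [-0.9, -0.7, -0.0]
finger_gap: 0.0877
grasp_force: 0.0
```

```bash
python3 - <<'E'
from h import *
go((.5298,.0957,.119));print(robot.get_state()["finger_gap"],robot.get_state()["moment"])
c=robot.get_calibration("wrist");i=robot.snapshot("wrist")[:,:,::-1].copy();cv2.imwrite("pics/w5.png",i)
print(proj(c,(.530,.0957,.122),True))
a=np.linspace(0,6.28,12)
h=cv2.cvtColor(i,cv2.COLOR_BGR2HSV);m=((h[...,1]<45)&(h[...,2]>190)).astype(np.uint8)
cs,_=cv2.findContours(m,cv2.RETR_EXTERNAL,cv2.CHAIN_APPROX_NONE)
for k in sorted(cs,key=cv2.contourArea)[-2:]:
    pts=np.array([plane(c,p,.122,fray)[:2] for p in cv2.convexHull(k)[:,0].astype(float)]);print(cv2.contourArea(k),k[:,0].mean(0),cv2.minEnclosingCircle(pts.astype(np.float32)))
E
```

```text
t 11.45 tcp [0.5309 0.0963 0.1973] yaw -0.694 tilt [ 0.  0. -1.]
shift cm [-0.05  0.12  7.83]
0.08765711353807787 [ 0.02241279 -0.01352382 -0.02685838]
[316.50690401 259.85555107]
1840.5 [188.35493373  94.36966127] ((0.6522453427314758, 0.09722615033388138), 0.08855272829532623)
6658.0 [316.64963504 257.00364964] ((0.5307977795600891, 0.09530609846115112), 0.029206424951553345)
```

Call:
servo_tool(
  commands=[
    [1, [0, 0.1, 2], 0],
    [1, [0, 0.1, 4.5], 0],
    [1, [0, 0.1, 6.5], 0],
    [1, [0, 0.1, 7.5], 0],
    [1, [0, 0.1, 7.8], 0],
    [1, [0, 0.1, 7.8], 0],
    [-1, [0, 0.1, 7.8], 0],
    [-1, [0, 0.1, 7.8], 0],
    [-1, [0, 0.1, 7.8], 0],
    [-1, [0, 0.1, 7.8], 0],
  ],
)

```text
t: 12.5
tool_pos: [0.5305, 0.0956, 0.1195]
orientation: [-0.0, 0.94, -0.341, 0.0]
contact_force: [0.4, 0.0, 0.3]
finger_gap: 0.0612
grasp_force: 0.0
```

Call:
servo_tool(
  commands=[
    [-1, [0, 0, 0], 0],
    [-1, [0, 0, 0], 0],
    [-1, [0, 0, 0], 0],
    [-1, [0, 0, 0], 0],
    [-1, [0, 0, 0], -0.05],
    [-1, [0, 0, 0], -0.12],
    [-1, [0, 0, 0], -0.2],
    [-1, [0, 0, 0], -0.3],
    [-1, [0, 0, 0], -0.3],
    [-1, [0, 0, 0], -0.3],
  ],
)

```text
t: 13.5
tool_pos: [0.5308, 0.0957, 0.1194]
orientation: [-0.0, 0.98, -0.198, 0.0]
contact_force: [0.4, 0.6, 5.5]
finger_gap: 0.0574
grasp_force: 30.0
```

```bash
python3 - <<'E'
from h import *
go((.5302,.0955,.119));s=robot.get_state();print(s["finger_gap"],s["moment"],s["contact_force"],s["grasp_force"])
E
```

```text
t 13.5 tcp [0.5308 0.0957 0.1194] yaw -0.399 tilt [ 0.001  0.    -1.   ]
shift cm [-0.05  0.04  0.04]
0.0574249749266839 [ 0.17702685 -0.15476709 -0.17354526] [0.43789658 0.62181968 5.49661148] 30.000499868765473
```

Call:
servo_tool(
  commands=[
    [-1, [0, 0, 0], -0.08],
    [-1, [0, 0, 0], -0.16],
    [-1, [0, 0, 0], -0.24],
    [-1, [0, 0, 0], -0.32],
    [-1, [0, 0, 0], -0.4],
    [-1, [0, 0, 0], -0.48],
    [-1, [0, 0, 0], -0.54],
    [-1, [0, 0, 0], -0.6],
    [-1, [0, 0, 0], -0.6],
    [-1, [0, 0, 0], -0.6],
  ],
)

```text
t: 14.5
tool_pos: [0.5307, 0.0956, 0.1194]
orientation: [-0.0, 0.995, 0.1, 0.0]
contact_force: [-0.2, 1.2, 4.7]
finger_gap: 0.0573
grasp_force: 30.0
```

```bash
python3 - <<'E'
from h import *
go((.5302,.0955,.119));s=robot.get_state();print(s["finger_gap"],s["moment"],s["contact_force"],s["grasp_force"])
cv2.imwrite("pics/s6.png",robot.snapshot("side")[:,:,::-1])
c=robot.get_calibration("wrist");i=robot.snapshot("wrist")[:,:,::-1].copy()
cv2.imwrite("pics/w6.png",i)
for n,p in(("dogtop",(.4595,.1155,.1)),("foot front centre",(.528-.05*.94,.096-.05*.34,.044))):print(n,proj(c,p,True))
E
```

```text
t 14.5 tcp [0.5307 0.0956 0.1194] yaw 0.201 tilt [ 0.001  0.    -1.   ]
shift cm [-0.05  0.01  0.04]
0.057308563637008154 [ 0.09000389  0.03073165 -0.21703225] [-0.1623494   1.16568747  4.7373637 ] 30.000752960331738
dogtop [252.48890163 408.14663068]
foot front centre [325.01458236 335.94080666]
```

View pics/w6.png

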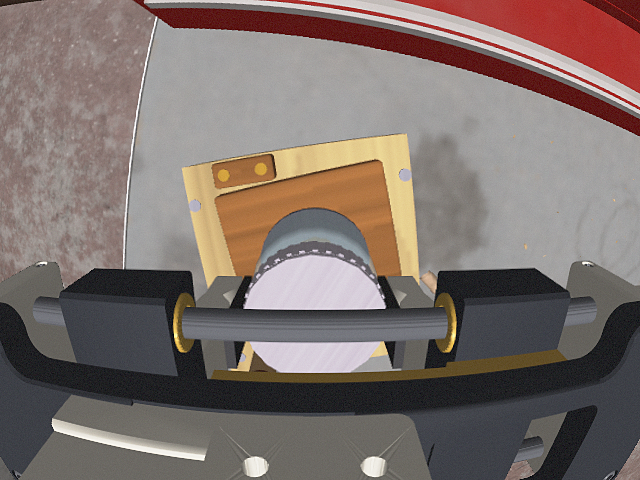

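The wrist view shows the foot turned about 0.08 rad against the dog and now braced. The cap at (316,310) is well between the pads. I carry on turning.

Call:
servo_tool(
  commands=[
    [-1, [0, 0, 0], -0.08],
    [-1, [0, 0, 0], -0.16],
    [-1, [0, 0, 0], -0.24],
    [-1, [0, 0, 0], -0.32],
    [-1, [0, 0, 0], -0.4],
    [-1, [0, 0, 0], -0.48],
    [-1, [0, 0, 0], -0.55],
    [-1, [0, 0, 0], -0.55],
    [-1, [0, 0, 0], -0.55],
    [-1, [0, 0, 0], -0.55],
  ],
)

```text
t: 15.6
tool_pos: [0.5306, 0.0956, 0.1194]
orientation: [0.0, 0.93, 0.367, 0.0]
contact_force: [-0.3, 0.6, 5.8]
finger_gap: 0.0574
grasp_force: 30.0
```

Call:
servo_tool(
  commands=[
    [-1, [0, 0, -0.1], 0],
    [-1, [0, 0, -0.2], 0],
    [-1, [0, 0, -0.25], 0],
    [-1, [0, 0, -0.3], 0],
    [-1, [0, 0, -0.3], 0],
    [-1, [0, 0, -0.3], 0],
    [-1, [0, 0, -0.3], 0],
    [-1, [0, 0, -0.3], 0],
    [-1, [0, 0, -0.3], 0],
    [-1, [0, 0, -0.3], 0],
  ],
)

```text
t: 16.6
tool_pos: [0.531, 0.0957, 0.1226]
orientation: [0.0, 0.93, 0.368, 0.001]
contact_force: [3.4, 0.6, -1.3]
finger_gap: 0.0572
grasp_force: 30.0
```

```bash
python3 - <<'E'
from h import *
go((.5302,.0955,.119));s=robot.get_state();print(s["finger_gap"],s["moment"],s["contact_force"],s["grasp_force"])
E
```

```text
t 16.6 tcp [0.531  0.0957 0.1226] yaw 0.754 tilt [ 0.002  0.    -1.   ]
shift cm [-0.07 -0.04  0.36]
0.05723355898634411 [ 0.2404619  -1.04467384 -0.09195123] [ 3.41516326  0.58911042 -1.31246661] 29.999882185366005
```

```bash
cat > cmp.py <<'E'
from h import *
import sys
n=sys.argv[1]
s=robot.get_state();print("F",np.round(s["contact_force"],1),"M",np.round(s["moment"],2),np.round(s["tool_pos"],4))
b=robot.snapshot("side")[:,:,::-1].copy();cv2.imwrite(f"pics/{n}.png",b)
a=cv2.imread("pics/s6.png");g=lambda i:cv2.cvtColor(i,cv2.COLOR_BGR2GRAY).astype(np.float32)
def shift(x,y,w,h):
    T=g(a)[y:y+h,x:x+w];k=8;S=g(b)[y-12:y+h+4,x-3:x+w+3]
    up=lambda i:cv2.resize(i,None,fx=k,fy=k,interpolation=cv2.INTER_CUBIC)
    r=cv2.matchTemplate(up(S),up(T),cv2.TM_CCOEFF_NORMED);_,v,_,l=cv2.minMaxLoc(r);return l[0]/k-3,l[1]/k-12,round(v,3)
print("foot",shift(300,205,60,17),"glass",shift(315,194,27,14),"cap",shift(316,176,26,12))
cv2.imwrite("pics/cmp.png",np.hstack([cv2.resize(i[150:245,280:375],None,fx=4,fy=4,interpolation=cv2.INTER_CUBIC) for i in(a,b)]))
E
python3 cmp.py s7
```

```text
F [ 3.4  0.6 -1.3] M [ 0.24 -1.04 -0.09] [0.531  0.0957 0.1226]
foot (0.25, -0.25, 0.986) glass (0.5, -0.125, 0.92) cap (3.0, -1.625, 0.543)
```

View pics/cmp.png

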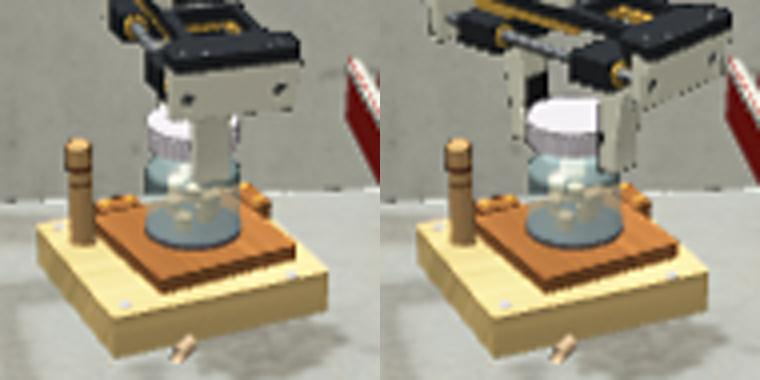

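I've used all my views, so I go on numbers. The force change is ambiguous, so I set the cap back down, turn a little further (well below the stop) and lift again.

Call:
servo_tool(
  commands=[
    [-1, [0, 0, 0.15], 0],
    [-1, [0, 0, 0.3], 0],
    [-1, [0, 0, 0.3], 0],
    [-1, [0, 0, 0.3], -0.06],
    [-1, [0, 0, 0.3], -0.12],
    [-1, [0, 0, 0.3], -0.18],
    [-1, [0, 0, 0.3], -0.22],
    [-1, [0, 0, 0.3], -0.22],
    [-1, [0, 0, 0.3], -0.22],
    [-1, [0, 0, 0.3], -0.22],
  ],
)

```text
t: 17.65
tool_pos: [0.5312, 0.0959, 0.1196]
orientation: [0.0, 0.884, 0.468, 0.001]
contact_force: [4.9, 1.3, 2.9]
finger_gap: 0.0573
grasp_force: 30.0
```

```bash
python3 cmp.py s8
```

```text
F [4.9 1.3 2.9] M [ 0.58 -1.81 -0.29] [0.5312 0.0959 0.1196]
foot (0.25, -0.25, 0.986) glass (0.5, -0.125, 0.923) cap (3.0, -0.625, 0.482)
```

Call:
servo_tool(
  commands=[
    [-1, [0, 0, -0.1], 0],
    [-1, [0, 0, -0.2], 0],
    [-1, [0, 0, -0.3], 0],
    [-1, [0, 0, -0.4], 0],
    [-1, [0, 0, -0.5], 0],
    [-1, [0, 0, -0.6], 0],
    [-1, [0, 0, -0.6], 0],
    [-1, [0, 0, -0.6], 0],
    [-1, [0, 0, -0.6], 0],
    [-1, [0, 0, -0.6], 0],
  ],
)

```text
t: 18.7
tool_pos: [0.5305, 0.0956, 0.1253]
orientation: [0.0, 0.884, 0.468, 0.0]
contact_force: [0.5, -0.1, -0.8]
finger_gap: 0.0575
grasp_force: 30.0
```

```bash
python3 cmp.py s9
```

```text
F [ 0.5 -0.1 -0.8] M [ 0.24 -0.2   0.04] [0.5305 0.0956 0.1253]
foot (0.375, -0.625, 0.956) glass (0.375, -0.5, 0.876) cap (3.0, -2.625, 0.493)
```

The load is now just the cap's weight (about 0.8 N), so it is free. Lifting to about 25 mm.

Call:
servo_tool(
  commands=[
    [-1, [0, 0, -0.2], 0],
    [-1, [0, 0, -0.4], 0],
    [-1, [0, 0, -0.7], 0],
    [-1, [0, 0, -1], 0],
    [-1, [0, 0, -1.3], 0],
    [-1, [0, 0, -1.6], 0],
    [-1, [0, 0, -1.9], 0],
    [-1, [0, 0, -1.9], 0],
    [-1, [0, 0, -1.9], 0],
    [-1, [0, 0, -1.9], 0],
  ],
)

```text
t: 19.75
tool_pos: [0.5302, 0.0955, 0.1439]
orientation: [-0.0, 0.884, 0.468, -0.0]
contact_force: [0.1, -0.7, -0.9]
finger_gap: 0.0576
grasp_force: 30.0
```

```bash
python3 cmp.py s10; python3 - <<'E'
from h import *
# cap bottom dark rib band and top in the side image; foot corner vs first picture
b=cv2.imread("pics/s10.png");cs=robot.get_calibration("side")
h=cv2.cvtColor(b,cv2.COLOR_BGR2HSV)
m=((h[...,1]<40)&(h[...,2]>205)).astype(np.uint8)
m[:, :300]=0;m[:,360:]=0;m[:140]=0;m[230:]=0
n,l,st,ce=cv2.connectedComponentsWithStats(m)
print([ (st[i].tolist(),ce[i].round(1).tolist()) for i in range(1,n) if st[i][4]>25])
print("pred cap top centre lifted 25 / seated",proj(cs,(.5302,.0955,.147)),proj(cs,(.5302,.0955,.122)))
br=lambda i:((lambda q:(q[...,0]<16)&(q[...,1]>140)&(q[...,2]>80))(cv2.cvtColor(i,cv2.COLOR_BGR2HSV)))[195:225,295:370]
for f in("side0","s6","s7","s9","s10"):
    k=br(cv2.imread(f"pics/{f}.png"));y,x=np.nonzero(k);print(f,"foot mask",k.sum(),"lowest",y.max()+195,"x",x.min()+295,x.max()+295,"mean y",y.mean()+195)
E
```

```text
F [ 0.1 -0.7 -0.9] M [-0.14 -0.08  0.05] [0.5302 0.0955 0.1439]
foot (0.5, -0.375, 0.972) glass (0.875, -0.25, 0.906) cap (3.0, -9.5, 0.491)
[([317, 167, 19, 9, 138], [326.6, 170.6]), ([322, 186, 10, 10, 61], [326.2, 190.4])]
pred cap top centre lifted 25 / seated [327.75540929 170.35108312] [327.76215837 179.56306442]
side0 foot mask 533 lowest 222 x 304 352 mean y 210.8986866791745
s6 foot mask 556 lowest 222 x 298 353 mean y 210.66187050359713
s7 foot mask 553 lowest 222 x 298 353 mean y 210.55696202531647
s9 foot mask 549 lowest 222 x 297 354 mean y 210.31876138433515
s10 foot mask 548 lowest 222 x 297 354 mean y 210.51277372262774
```

The cap top is at (326.6,170.6), where a 25 mm lift puts it, and the jar's foot has stayed in place. Handing in.

```bash
python3 -c "
from rig import robot
print(robot.finish_job())"
```

```text
the job is handed in; nothing more can be done
None
```

The dog is fully in the brace board's hole, and the cap is unscrewed and held level about 24 mm above where it sat, with the jar still standing on the board; I handed the job in at about 20 s on the robot's clock.

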